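Reset the tripped bench switch

TASK

One of the three switch boxes on the bench has tripped: its lever stands half-way, near upright, while the other two levers lie over at an end. Reset it: push the tripped lever fully over to off (the end towards the robot), then throw it fully over to on (the end away from the robot) and let go. Leave the levers of the other two boxes as they are.

Things in the scene. Friction and masses are not known exactly. Their poses are not given: they have to be found in the camera images.
- tripped_lever (a joint): The tripped box's lever, rad: 0 = off stop, leaning 0.5 towards the robot (box -x); 0.5 upright; 1.0 = on stop, leaning 0.5 away (box +x). Starts at 0.38 to 0.62. Black lever, end 82 mm from the pivot; the last 46 mm is a paddle 26 mm wide, 14 mm thick. Friction 0.1 N m (2 N at the paddle), no spring: it stays where left. It can go straight to on, but re-arms only at the off stop.
- tripped_pivot (a point): That lever's pivot, 66 mm above the bench, over the middle of its box. x: box's x, level, from off end to on end, within 20 degrees of straight ahead; y: hinge axis; z up. At joint value q the lever points along (sin(q-0.5), 0, cos(q-0.5)) in these axes.
- tripped: The tripped box: grey, fixed to the bench, 132 x 86 mm, cover 60 mm high, pivot cheeks up to 75 mm. Origin: centre of its underside, axes as the pivot's. Raised ring at the off end, raised bar and a short inlet at the on end. The three boxes stand in a row across the bench in any order, centres 200 mm or more apart.
- running_lever (a joint): Lever of an identical box that is on and must stay on (same values; starts at 0.95 to 1.0).
- idle_lever (a joint): Lever of an identical box that is off on purpose and must stay off (same values; starts at 0 to 0.05).
There are look-alikes about, which are no part of the job. Leave any red look-alike of the tripped alone.

How it is judged:
On the way, in this order (a step that is already met when the one before it is completed fails the run):
1. the tripped lever is pushed fully off (within 0.15 rad of its off stop) (value of joint tripped_lever below 0.15 rad), for 0.1 s.
2. the lever is thrown fully on (within 0.15 rad of its on stop) (value of joint tripped_lever above 0.85 rad), for 0.1 s.
At the end, for the whole second after the job is handed in: The tripped lever, after having been fully off, stands on, within 0.15 rad of its on stop; the lever that was on is still on and the one that was off is still off (each within 0.2 rad of its stop) (value of joint tripped_lever above 0.85 rad and value of joint running_lever above 0.8 rad and value of joint idle_lever below 0.2 rad); the robot touches nothing.
It fails at once if the lever that is on is moved more than 0.3 rad from its stop (value of joint running_lever below 0.7 rad).
It fails at once if the lever that is off is moved more than 0.3 rad from its stop (value of joint idle_lever above 0.3 rad).
It also fails if it takes over 32 s, if anything falls off the work surface, if the arm or the gripper's body presses on something with over 40 N, if the wrist force passes 120 N, or if a joint passes its speed limit or range.

ROBOT

A 6-joint arm with a two-finger parallel gripper is mounted at the origin on the work surface; the furniture and walls round the work are solid. World frame = base frame: x ahead of the robot, y to its left, z up, the work surface at z = 0. Lengths are in m, angles in rad, forces in N, time in s.
With the tool pointing down it reaches from about 0.35 to 0.8 m from the base axis. Payload 7.3 kg.
Tool frame: the origin (TCP) lies at the very end of the fingers, on their centre line; the grasp point (between the pads) lies 19 mm behind it; z points along the fingers, y is the line along which they close (so a half turn about z gives the same grasp; the last joint's range is limited). The gripper opens to 85 mm and grips with 20 to 120 N. Pads are 22 mm wide; open, the fingers measure 114 mm over their backs; the gripper's body (76 mm by 85 mm) begins 54 mm behind the grasp point. The pads swing forward as they close: fully open they stand 13 mm farther back than shut.
Start: joints at [1.077, 0.342, 1.524, -0, 1.275, -0.146], TCP at [0.179, 0.494, 0.202] pointing down, gripper open.
Joint ranges: [-2.53, 2.53], [-0.77, 2.02], [0.04, 2.7], [-1, 4.14], [0.28, 2.66], [-3.11, 3.11]. Speed limits (rad/s): [2.57, 2.57, 3.14, 3.14, 3.14, 3.14].

INTERFACE

Orientations are given as a unit quaternion [x, y, z, w].
In Python, from workcell import ctrl gives the robot as it stands. The module is installed in compiled form; this text tells all that it offers. Calls block until the motion is done:
- ctrl.goto(position, orientation): joint-space move of the TCP to a pose.
- ctrl.movel(position, rotation=None, rate=0.15, threshold=None): straight line of the TCP; rotation=None keeps the orientation; rate is the mean speed in m/s. With threshold (N) it stops when the force on the tool has changed by that much, and returns True; else False.
- ctrl.move_j(angles): joint-space move.
- ctrl.grip(opening): finger opening in m; the grip force is fixed at half the most; returns when the fingers have stopped.
- ctrl.wait(seconds).
- ctrl.solve_ik(position, orientation): joint angles nearest the present ones, or None.
- ctrl.get_state(): the state.
- ctrl.capture(name): name is "scene" or "top"; returns a dict with "color" (384x512x3 uint8, red, green, blue), "fx", "fy", "cx", "cy" (pixels), "T" (4x4, takes a point from camera to world coordinates). Camera axes: x right, y up, looking along -z (the intrinsics and any distortion apply to the point x, -y, -z); pixel columns grow to the right and rows downward; lengths in m; the calibration is good to about 2 mm. A picture is of the moment at which its call begins. There is no depth.
A pose or a line that the arm cannot do raises ctrl.MotionError and nothing moves.
- ctrl.job_done(): hands the job in; it is judged then, once.
The state is a dict: "time_s": time; "joints": joint angles; "joint_vel": joint speeds; "effort": joint torques, N m; "ee_pos": TCP position; "ee_rot": TCP orientation; "contact_force": force on the tool from outside, world axes, zero at the start; "torque": the same for the moment, N m; "grip_width": finger opening in m; "grasp_force": force on a finger pad.
Only numpy, scipy, OpenCV 4.12 (cv2) and the standard library are available. Lean on these libraries where they do the work, as an engineer would, in place of code of your own. Each camera call takes 0.05 s, during which the arm holds its last target. There are 200 camera calls.

## Working session

There is one attempt and no reset: what is moved stays moved. The work goes in short steps, each a Python script; the robot and the scene stay as the last script left them, time stands still between calls to the robot, and variables do not carry over. Pictures are saved under pics/ and viewed, at most 10 in all, crops included, and the job is handed in when it is done.

```bash
mkdir -p pics
python3 - <<'E'
from workcell import ctrl
import cv2,pickle
for n in("scene","top"):
    c=ctrl.capture(n); pickle.dump(c,open(n+".pkl","wb")); cv2.imwrite(f"pics/{n}0.png",cv2.resize(c["color"][:,:,::-1],(800,600),interpolation=cv2.INTER_CUBIC))
    print(n,[c[k] for k in c if k!="color"],c.keys())
E
```

```text
scene [486.46010343331193, 486.46010343331193, 249.45490418618834, 197.65881129749235, array([[ 0.72873961,  0.42523769, -0.53676018, -0.31294381],
       [-0.68477156,  0.4584072 , -0.56652515, -0.7162259 ],
       [ 0.00514689,  0.78040743,  0.62525016,  0.86608443],
       [ 0.        ,  0.        ,  0.        ,  1.        ]])] dict_keys(['color', 'fx', 'fy', 'cx', 'cy', 'T'])
top [451.15340689024146, 451.15340689024146, 261.71225735229115, 189.03507636251, array([[ 0.022369  ,  0.99804802, -0.05830763,  0.33202923],
       [-0.99973194,  0.02198209, -0.00726864, -0.01333443],
       [-0.00597273,  0.05845459,  0.9982722 ,  1.32946476],
       [ 0.        ,  0.        ,  0.        ,  1.        ]])] dict_keys(['color', 'fx', 'fy', 'cx', 'cy', 'T'])
```

View pics/scene0.png

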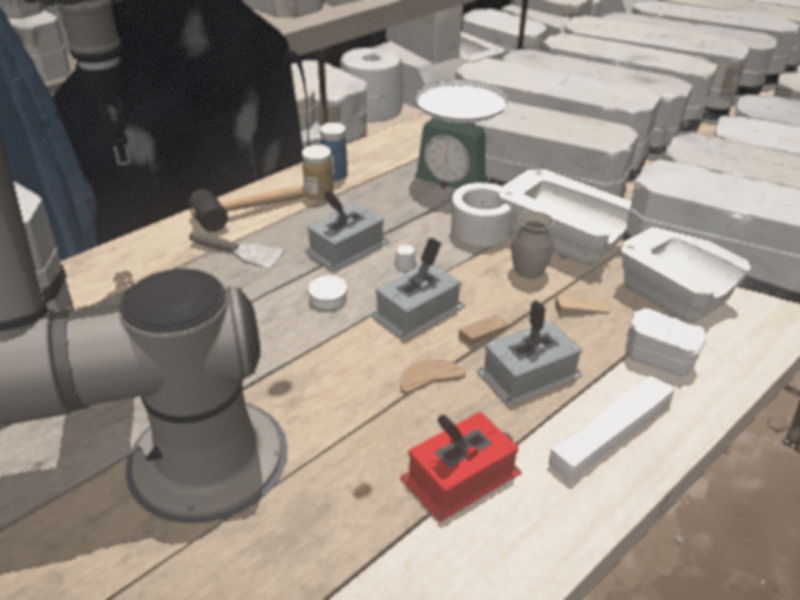

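View pics/top0.png

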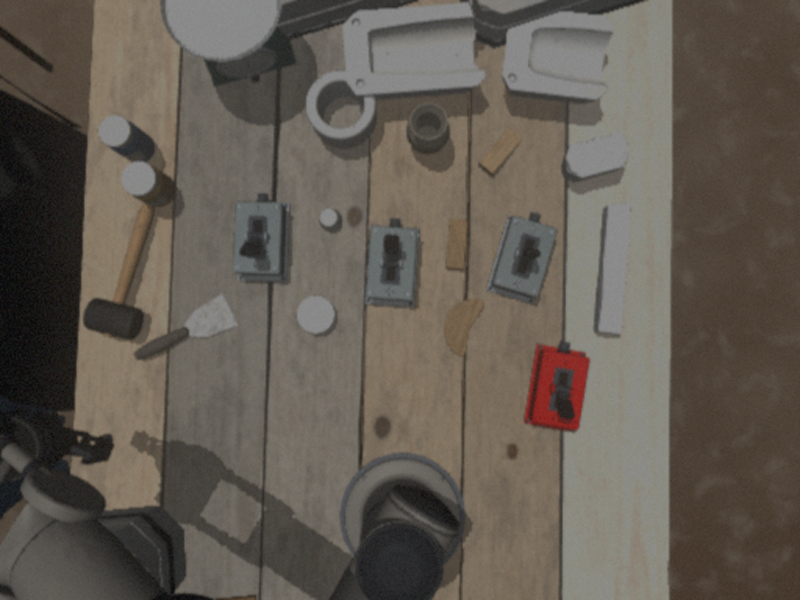

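The left box's lever, at (252,245) in the top view, lies towards the robot (idle). The middle one, at (393,242), lies away from it (running). The right grey box, at (523,257), has a near-upright lever, so it is the tripped one. Red box: (560,388). Next I'll zoom in on the tripped box in both views.

Run:
```python
import cv2,pickle,numpy as np
o=[]
for n,(x0,y0) in(("scene",(303,185)),("top",(300,127))):
    c=pickle.load(open(n+".pkl","rb"))["color"][y0:y0+75,x0:x0+75,::-1]
    c=cv2.resize(c,(375,375),interpolation=cv2.INTER_CUBIC); c=cv2.convertScaleAbs(c,alpha=1.0 if n=="scene" else 1.7,beta=10)
    o.append(c)
cv2.imwrite("pics/crop.png",np.hstack(o))
```

```text
(no output)
```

View pics/crop.png

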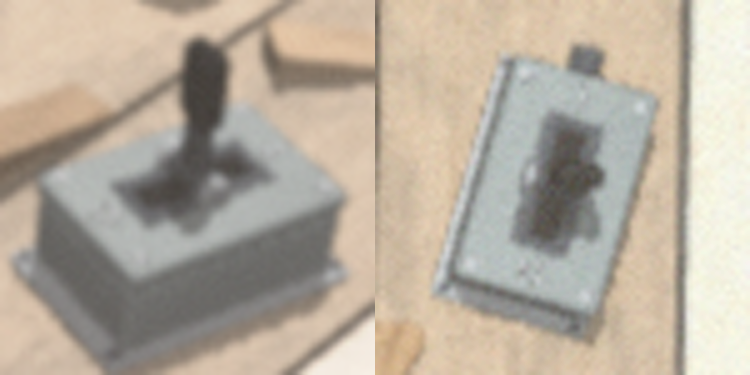

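The crop shows the tripped box. In the top view, the cover corners are at (510,60), (657,97), (590,312) and (450,281), and the lever end is near (592,178). In the scene view, the corners are at (38,185), (138,278), (345,198) and (253,105), and the tip is at (203,45).

```bash
cat > h.py <<'E'
import pickle,numpy as np
def ray(n,uv,z):
    c=pickle.load(open(n+".pkl","rb")); x0=dict(scene=(303,185),top=(300,127))[n]
    u,v=(np.array(uv)+.5)/5-.5+x0
    T=c["T"]; d=T[:3,:3]@np.array([(u-c["cx"])/c["fx"],-(v-c["cy"])/c["fy"],-1])
    return T[:3,3]+d*(z-T[2,3])/d[2]
E
python3 - <<'E'
from h import *
np.set_printoptions(precision=4,suppress=True)
# order: on-left,on-right,off-right,off-left
P={"top":[(135,60),(282,97),(215,312),(75,281)],"scene":[(253,105),(345,198),(138,278),(38,185)]}
for n,p in P.items():
    q=np.array([ray(n,a,.06) for a in p])
    ax=q[0]+q[1]-q[2]-q[3]; yaw=np.arctan2(ax[1],ax[0])
    print(n,q[:,:2].tolist(),"c",q.mean(0),"yaw",np.degrees(yaw),"L,W",np.linalg.norm(ax)/2,np.linalg.norm(q[0]+q[3]-q[1]-q[2])/2)
    t={"top":(215,178),"scene":(203,45)}[n]
    for z in(.145,):
        d=ray(n,t,z)-q.mean(0); print("tip",[d[0]*np.cos(yaw)+d[1]*np.sin(yaw),-d[0]*np.sin(yaw)+d[1]*np.cos(yaw)])
E
```

```text
top [[0.5534101313848707, -0.18479044123266994], [0.534063430074572, -0.2682264273792089], [0.4112909135922207, -0.2317920625970123], [0.4270621633372535, -0.15275410849398302]] c [ 0.4815 -0.2094  0.06  ] yaw -15.368246361298729 L,W 0.12917938325391032 0.08311295288122203
tip [np.float64(-0.002694693308797291), np.float64(-0.007929253329527992)]
scene [[0.5543236951124344, -0.193506416345254], [0.529423319409791, -0.26927523667932], [0.4092202831823851, -0.23584588060812722], [0.4248325728111493, -0.15884170144767729]] c [ 0.4794 -0.2144  0.06  ] yaw -15.254192646078026 L,W 0.1294063129299059 0.07902668129626537
tip [np.float64(-0.0004492470552319083), np.float64(0.010101765504503599)]
```

```bash
cat >> h.py <<'E'
from scipy.spatial.transform import Rotation as Ro
from workcell import ctrl
C=np.array([.4805,-.212]); yaw=np.radians(-15.3)
Q=(Ro.from_euler("z",yaw)*Ro.from_euler("x",np.pi)).as_quat()
def B(x,z,y=0): return [C[0]+x*np.cos(yaw)-y*np.sin(yaw),C[1]+x*np.sin(yaw)+y*np.cos(yaw),z]
def st(m):
    s=ctrl.get_state(); d=np.array(s["ee_pos"][:2])-C
    print(m,"t",round(s["time_s"],2),"x",np.round(d@[np.cos(yaw),np.sin(yaw)],4),"z",np.round(s["ee_pos"][2],4),"F",np.round(s["contact_force"],1))
E
python3 - <<'E'
from h import *
import cv2
print(ctrl.solve_ik(B(.05,.24),Q))
ctrl.grip(0)
p=ctrl.get_state()["ee_pos"]; ctrl.movel([p[0],p[1],.27])
ctrl.goto(B(.05,.24),Q); st("above")
print(ctrl.movel(B(.05,.110),threshold=8)); st("down")
print(ctrl.movel(B(-.018,.110),rate=.05,threshold=10)); st("pushed off")
ctrl.wait(.2); st("hold")
c=ctrl.capture("scene")["color"][:,:,::-1]; cv2.imwrite("pics/off.png",cv2.resize(c[120:300,180:420],(800,600),interpolation=cv2.INTER_CUBIC))
E
```

```text
[-5.35982873e-01  4.09776040e-01  1.31560309e+00 -4.44089210e-16
  1.41621352e+00  1.30184883e+00]
above t 4.28 x 0.0501 z 0.2401 F [-0.1  0.6 -0.3]
False
down t 5.3 x 0.0507 z 0.1109 F [ 0.4  0.2 -1.2]
False
pushed off t 6.81 x -0.018 z 0.11 F [ 0.9 -0.7  1.8]
hold t 7.01 x -0.018 z 0.11 F [-0.5  0.7  0.3]
```

View pics/off.png

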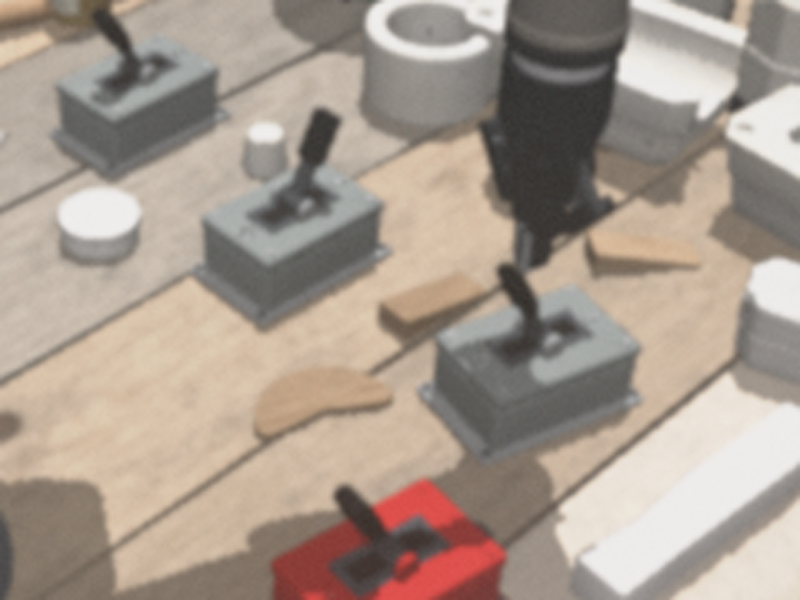

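The tripped lever (tip at (512,272)) now leans towards the robot, with the fingers behind it at (535,250). It has not met the stop, because there was no force rise. I'll push on until the force rises.

Run:
```python
from h import *
import cv2
print(ctrl.movel(B(-.045,.110),rate=.03,threshold=10)); st("pushed off"); ctrl.wait(.3); st("hold")
c=ctrl.capture("scene")["color"][:,:,::-1]; cv2.imwrite("pics/off2.png",cv2.resize(c[120:300,180:420],(800,600),interpolation=cv2.INTER_CUBIC))
```

```text
True
pushed off t 7.47 x -0.0211 z 0.1109 F [1.5 0.4 2.5]
hold t 7.77 x -0.0211 z 0.1108 F [ 1.2 -0.2  6.4]
```

View pics/off2.png

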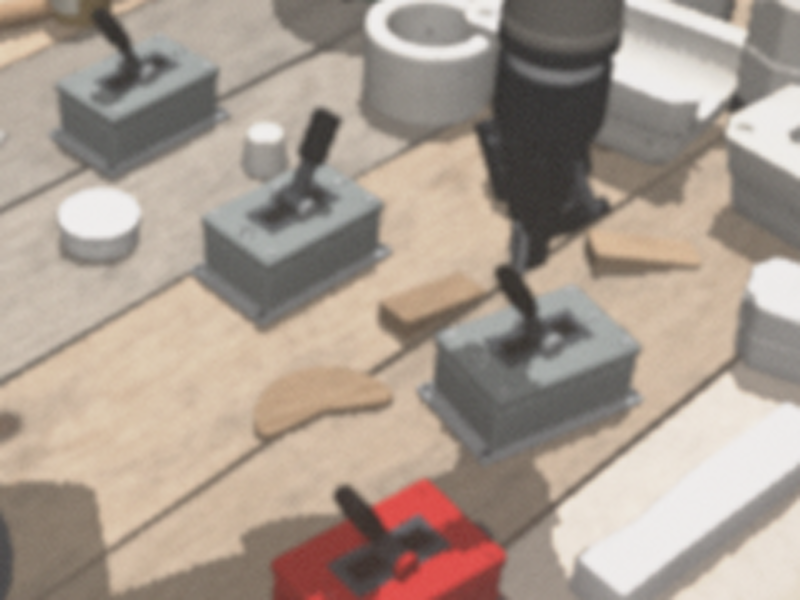

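Lever tip is at (508,268), almost unchanged from before. I'll compare that with the projection of the model lever.

Run:
```python
from h import *
c=pickle.load(open("scene.pkl","rb"));T=np.linalg.inv(c["T"])
def pr(p):
    a=T@np.r_[p,1]; return np.round([(c["fx"]*a[0]/-a[2]+c["cx"]-180+.5)*10/3,(c["fy"]*-a[1]/-a[2]+c["cy"]-120+.5)*10/3])
print("piv",pr(B(0,.066)))
for q in(0,.1,.2,.3,.5): print(q,pr(B(.082*np.sin(q-.5),.066+.082*np.cos(q-.5))))
print("tcp",pr(ctrl.get_state()["ee_pos"]))
print("corners",[pr(B(x,.06,y)) for x,y in((.0645,.041),(.0645,-.041),(-.0645,-.041),(-.0645,.041))])
```

```text
piv [539. 335.]
0 [507. 276.]
0.1 [516. 269.]
0.2 [525. 263.]
0.3 [535. 258.]
0.5 [553. 249.]
tcp [524. 298.]
corners [array([574., 285.]), array([642., 347.]), array([499., 403.]), array([436., 336.])]
```

The seen tip matches q≈0–0.05, so the lever is at the off stop. I'll press a little more firmly to be sure, then cross over and throw it on.

Run:
```python
from h import *
import cv2
print(ctrl.movel(B(-.028,.110),rate=.03,threshold=15)); st("off"); ctrl.wait(.2); st("hold")
ctrl.movel(B(.01,.112)); ctrl.movel(B(.01,.20)); ctrl.movel(B(-.09,.20))
print(ctrl.movel(B(-.09,.110),threshold=10)); st("down")
print(ctrl.movel(B(.012,.110),rate=.06,threshold=20)); st("mid")
print(ctrl.movel(B(.028,.110),rate=.03,threshold=15)); st("on"); ctrl.wait(.3); st("hold")
ctrl.movel(B(-.01,.112)); ctrl.movel(B(-.01,.26)); ctrl.movel(B(-.12,.28)); st("clear")
c=ctrl.capture("scene")["color"][:,:,::-1]; cv2.imwrite("pics/on.png",cv2.resize(c[120:300,180:420],(800,600),interpolation=cv2.INTER_CUBIC))
```

```text
False
off t 8.18 x -0.0255 z 0.1115 F [ 6.1 -1.7  8. ]
hold t 8.38 x -0.0255 z 0.1115 F [ 4.5 -1.9  8. ]
False
down t 11.08 x -0.0893 z 0.1104 F [-0.1 -0.5  0.1]
False
mid t 12.93 x 0.0121 z 0.1102 F [-0.9  0.2  0.5]
False
on t 13.62 x 0.027 z 0.1099 F [-6.5  1.3  3.6]
hold t 13.92 x 0.027 z 0.11 F [-5.6  0.7  2.8]
clear t 16.34 x -0.1195 z 0.2798 F [-0.  -0.2  0.5]
```

View pics/on.png

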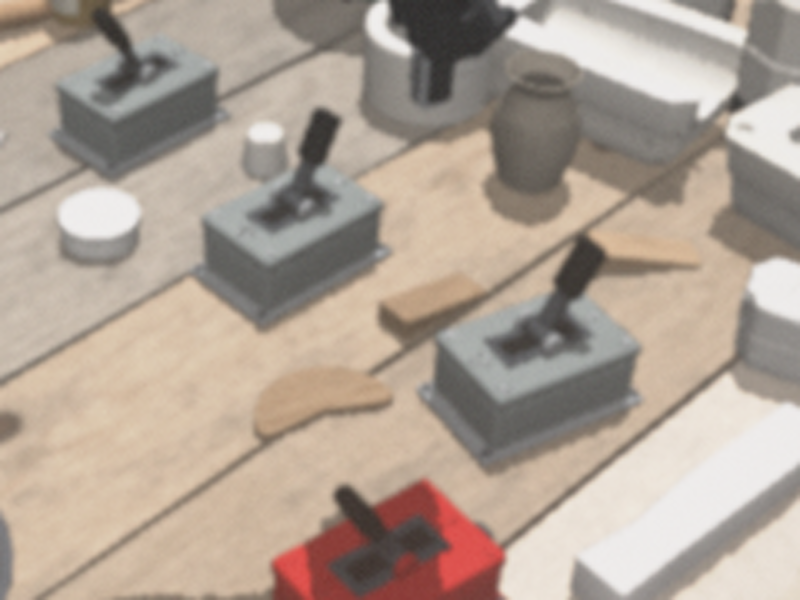

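The tripped lever, tip at (592,240), now leans away like the running one at (322,115). The idle lever is unchanged. The 6 N holding force, against about 2 N of friction, confirms that it met the stop, and the arm is clear.

```bash
python3 -c "
from workcell import ctrl
print(ctrl.job_done())"
```

```text
the job is handed in; nothing more can be done
None
```

I pushed the tripped lever to its off stop, threw it to its on stop and let go; the other two levers looked unmoved in the last picture, and I handed the job in with the arm clear (the call returned no verdict).

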